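# Feed the agitator shaft through the bench mixer's spindle and steady

## Task

Get the bench mixer ready for its paddle: first swing the mixer's steady arm in under the head until it meets its stop. Then take the long shaft (not the short one) out of the rack and feed it from above, threaded end down, through the head's hollow spindle and on through the steady's bushing, until the threaded end hangs about half-way between the steady and the mixer's base plate. Finish while still holding the shaft there, at rest, clear of the base plate and not forced against the bushings, so that the paddle can be screwed on from below; leave the short shaft, the open tin and the mixing cup where they are.

Things in the scene. Friction and masses are not known exactly. Their poses are not given: they have to be found in the camera images.
- mixer: Bench mixer, fixed: grey base plate 185 x 115 mm (its top 12 mm above the bench), a 22 mm steel column, a grey belt housing (top 156 mm above the bench, underside 130 mm, 60 mm wide) that reaches forward from the column, a black motor behind. Origin: on the column's axis at bench height. Its x axis points to the back, so the head reaches from the column along its -x axis; z is up.
- spindle_mouth (a point): Centre of the upper mouth of the head's hollow spindle, a brass bushing with vertical axis: 75 mm ahead (mixer -x) of the column's axis, 160 mm above the bench. The mouth is 23 mm wide and narrows within 6 mm to the bore of 15 mm, which goes right through and ends 124 mm above the bench.
- steady (a joint): Steady arm, a flat aluminium arm that turns about the column's axis, 85 to 103 mm above the bench. 0 rad: at its stop, its bushing exactly in line under the spindle; it grows as the arm swings out to the left as seen from the robot (clockwise from above), at most 1.0. It stays where it is left; moving it takes about 1 N at the knob.
- steady_mouth (a point): Centre of the upper mouth of the brass bushing in the steady arm, vertical axis, 75 mm from the column's axis, 105 mm above the bench; mouth 23 mm wide, narrowing within 6 mm to a bore of 15 mm that goes right through and ends 83 mm above the bench.
- steady_knob (a point): Centre of the black upright knob on the outer end of the steady arm, 130 mm from the column's axis: a cylinder 15 mm thick whose gripping part reaches from 118 to 144 mm above the bench; this point is 131 mm above the bench. With the arm at its stop the knob's axis is 27 mm in front of the housing's nose.
- long_shaft_mid (a point): Centre (half-way up) of the long shaft: a plain round steel rod 12 mm thick and 175 mm long, about 0.11 kg, bevelled at both ends, with a thread on its lower 20 mm. It stands upright in one of the rack's holes; its z axis runs along it towards the plain top end.
- long_shaft_foot (a point): Centre of the lower, threaded end of the long shaft, 87.5 mm below its centre along its axis.
- long_shaft_top (a point): Centre of the upper, plain end of the long shaft, 87.5 mm above its centre along its axis.
- short_shaft_mid (a point): Centre of the short shaft, otherwise alike but 125 mm long, upright in another hole of the rack. Leave it there.
- rack: Shaft rack, fixed: a wooden block 45 x 130 x 40 mm with three upright holes 14.5 mm wide in a row along its y axis (at -45, 0 and +45 mm) on a 70 x 150 mm foot 6 mm thick. A shaft stands 6 mm above the bench, 34 mm deep in its hole; the long one stands in either outer hole, the short one in the other. Origin: centre of its underside.
- sample_tin: Open quarter-litre paint tin, 67 mm across, 72 mm high, behind the mixer's right side. Origin: centre of its underside. Leave it.
- cup: Clear mixing cup, 73 mm across, 86 mm high, behind the rack. Origin: centre of its underside. Leave it. (Furniture: the balance between rack and mixer has a pan 105 mm high, a tall pistol-shaped meter leans over its far side, another stands right of the rack, a screen hangs above to the right; pass on the side nearer the robot.)

How it is judged:
On the way, in this order (a step that is already met when the one before it is completed fails the run):
1. the steady arm is swung in to its stop while the long shaft is still in the rack (value of joint steady below 0.05 rad and height (world z) of long_shaft_foot below 0.03 m), for 0.2 s.
2. the long shaft is drawn out of the rack, its foot above the head (height (world z) of long_shaft_foot above 0.13 m and angle between long_shaft_foot's own z axis and vertical below 0.3 rad), for 0.1 s.
3. the foot has entered the spindle from above and not yet reached the steady (horizontal distance between long_shaft_foot and spindle_mouth below 0.006 m and height (world z) of long_shaft_foot between 0.105 and 0.145 m and angle between long_shaft_foot's own z axis and vertical below 0.12 rad), for 0.05 s.
At the end, for the whole second after the job is handed in: Steady within 0.05 rad of its stop; long shaft upright (0.10 rad) through both bushings, at rest (under 0.02 m/s), gripped (over 1 N), bearing on the mixer with under 15 N; its foot within 9 mm of the bore axis, 27 to 70 mm above the bench (13 mm below the steady, 15 mm clear of the base plate) (value of joint steady below 0.05 rad and horizontal distance between long_shaft_foot and steady_mouth below 0.009 m and horizontal distance between long_shaft_top and spindle_mouth below 0.012 m and height (world z) of long_shaft_foot between 0.027 and 0.07 m and height (world z) of long_shaft_top above 0.17 m and angle between long_shaft_foot's own z axis and vertical below 0.1 rad and linear speed of long_shaft below 0.02 m/s and contact force between the fingers and long_shaft above 1 N and contact force between long_shaft and mixer below 15 N); the arm keeps its last pose, push and grip.
It fails at once if the short shaft is pulled out or knocked (more than 25 mm) (distance of short_shaft_mid from where it was at the start of the episode above 0.025 m).
It fails at once if the open tin is pushed or tipped (distance of sample_tin from where it was at the start of the episode above 0.03 m or angle between sample_tin's own z axis and vertical above 0.4 rad).
It fails at once if the mixing cup is pushed or tipped (distance of cup from where it was at the start of the episode above 0.03 m or angle between cup's own z axis and vertical above 0.4 rad).
It also fails if it takes over 70 s, if anything falls off the work surface, if the arm or the gripper's body presses on something with over 40 N, if the wrist force passes 120 N, or if a joint passes its speed limit or range.

## Robot

A 7-joint arm with a two-finger parallel gripper is mounted at the origin on a cart in front of the work surface, level with it; the furniture and walls round the work are solid. World frame = base frame: x ahead of the robot, y to its left, z up, the work surface at z = 0. Lengths are in m, angles in rad, forces in N, time in s.
With the tool pointing down it reaches from about 0.4 to 0.875 m from the base axis. Payload 19.3 kg.
Tool frame: the origin (TCP) lies on the centre line of the jaws, within the pads' length; the fingertips stand 14 mm ahead of it and the grasp point (between the pads) lies 5 mm behind it; z points along the fingers, y is the line along which they close (so a half turn about z gives the same grasp; the last joint's range is limited). The gripper opens to 85 mm and grips with 20 to 120 N. Pads are 22 mm wide; open, the fingers measure 114 mm over their backs; the gripper's body (76 mm by 85 mm) begins 54 mm behind the grasp point. The pads swing forward as they close: fully open they stand 13 mm farther back than shut.
Start: joints at [1.218, 0.521, -0.036, 1.599, 0.021, 1.021, -0.113], TCP at [0.174, -0.6, 0.245] pointing down, gripper open.
Joint ranges: [-2.91, 2.91], [-0.3, 2.13], [-1.5, 1.42], [0.17, 2.43], [-1.26, 4.41], [0.16, 1.93], [-2.52, 2.52]. Speed limits (rad/s): [1.89, 1.89, 2.39, 2.39, 3.01, 3.01, 3.01].

## Interface

Orientations are given as [roll, pitch, yaw] about the fixed x, y, z axes, in that order (R = Rz(yaw) Ry(pitch) Rx(roll)).
In Python, from bench import bot gives the robot as it stands.
- The arm moves only by the tool servo_tool, never from a script. Its argument "steps" is a list that holds one entry, the list of rows, each a list of 7 numbers: the shift along the world's x, y, z in m, then the turn, a rotation vector about the world's x, y, z in degrees, then the opening in per cent of the stroke, from 0 (shut) to 100 (fully open). A call has 1 to 12 rows; each row shifts and turns the commanded pose from where the row before left it; what a row does not reach is not made up. A row lasts 1/8 s, in which the tool goes at most 62.5 mm and 10.7 degrees, less where a joint would pass 70% of its speed; a pose out of reach is approached as far as the arm can. A call is refused whole if a number of a shift passes 0.0625 or a number of a turn 10.7, either way. A call with a gripper value outside its range is refused whole. The fingers move at their own pace and stop on an object; "force" is the grip in N (left out, the last holds). Time passes only in rows, so rows that do not move let the fingers close. It gives the time, the measured TCP pose, the force, the opening and the grip force at its end, in the units of the state.
- bot.sense(): the state, without advancing time (a new reading comes with each control period).
- bot.grab_frame(name): name is "scene" or "side" or "wrist"; returns the picture (420x560x3 uint8, red, green, blue); there is no depth.
- bot.get_calibration(name): a dict with "mtx" (3x3 intrinsics, pixels), "D" ([k1, k2, p1, p2, k3] as OpenCV has them; the pictures are not rectified), "R" (3x3) and "t" (3): a world point X has camera coordinates R X + t; the wrist camera has in their place "T_tool_cam" (4x4, takes a point from camera to tool coordinates, whose origin is the TCP and whose axes are the flange's). Camera axes: x right, y down, z forward; pixel columns grow to the right and rows downward; lengths in m; the calibration is good to about 2 mm. A picture is of the moment at which its call begins: read the wrist's pose just before it. get_calibration takes no time and is no camera call.
- bot.finish_job(): hands the job in; it is judged then, once.
Trained networks look in the newest picture that a camera, given by its name, has taken for a name from the list of things; names that differ only in an ending like _2 or _b are one class to them, and where a whole thing is asked for, a point or a joint stands for the part that bears it (a point fixed in the world has none). Each returns a list of dicts, best first, with "p" (0 to 1); they miss things now and then, are a little off and sometimes report something else, mostly with a low value. They report only what shows in the picture. A call takes as long as a camera call.
- bot.search_frame(target, camera): "centre" ([column, row] in pixels, amid what is visible of it).
- bot.place_of(target, camera): "centre" ([column, row] in pixels: a listed point, or the origin of a listed thing).
The state is a dict: "time": time; "joint_pos": joint angles; "dq": joint speeds; "effort": joint torques, N m; "eef_pos": TCP position; "eef_rot": TCP orientation; "force": force on the tool from outside, world axes, zero at the start; "torque": the same for the moment, N m; "finger_gap": finger opening in m; "grasp_force": force on a finger pad.
Only numpy, scipy, OpenCV 4.12 (cv2) and the standard library are available. Lean on these libraries where they do the work, as an engineer would, in place of code of your own. Each camera call takes 0.05 s, during which the arm holds its last target. There are 200 camera calls.

## Working session

There is one attempt and no reset: what is moved stays moved. The work goes in short steps, Python scripts to look and compute and a tool call to move; the robot and the scene stay as the last step left them, time stands still between calls to the robot, and variables do not carry over. Pictures are saved under pics/ and viewed, at most 10 in all, crops included, and the job is handed in when it is done.

Besides the shell and the picture viewer there is one more tool, called in YAML: its name, and indented under it one key for each argument. servo_tool: Moves the arm, as the interface text tells. Its arguments: {"type":"object","properties":{"steps":{"type":"array","items":{"type":"array","items":{"type":"array","items":{"type":"number"}}}},"force":{"type":"number"}},"required":["steps"]}

```bash
mkdir -p pics; cat > h.py <<'E'
from bench import bot
import numpy as np, cv2
from scipy.spatial.transform import Rotation as Rn
def cam(n):
    c=bot.get_calibration(n)
    if n=="wrist":
        s=bot.sense(); T=np.eye(4); T[:3,:3]=Rn.from_euler('xyz',s['eef_rot']).as_matrix(); T[:3,3]=s['eef_pos']
        W=np.linalg.inv(T@np.array(c['T_tool_cam'])); R,t=W[:3,:3],W[:3,3]
    else: R,t=np.array(c['R']),np.array(c['t'])
    return np.array(c['mtx']),np.array(c['D']),R,t
def ray(C,px):
    K,D,R,t=C
    u=cv2.undistortPoints(np.array([[px]],float),K,D)[0,0]
    d=R.T@np.array([u[0],u[1],1]); return -R.T@t,d/np.linalg.norm(d)
def atz(C,px,z):
    o,d=ray(C,px); return o+d*(z-o[2])/d[2]
def tri(rays):
    A=sum(np.eye(3)-np.outer(d,d) for o,d in rays); b=sum((np.eye(3)-np.outer(d,d))@o for o,d in rays)
    p=np.linalg.solve(A,b); return p,[float(np.linalg.norm((np.eye(3)-np.outer(d,d))@(p-o))) for o,d in rays]
def proj(C,X):
    K,D,R,t=C
    return cv2.projectPoints(np.array([X],float),cv2.Rodrigues(R)[0],t,K,D)[0][0,0]
E
cat > look.py <<'E'
from h import *
import sys
names=sys.argv[1].split(','); np.set_printoptions(precision=4,suppress=True)
T="mixer,spindle_mouth,steady_mouth,steady_knob,long_shaft_mid,long_shaft_foot,long_shaft_top,short_shaft_mid,rack,sample_tin,cup".split(',') if len(sys.argv)<3 else sys.argv[2].split(',')
C={};obs={}
for n in names:
    C[n]=cam(n); im=bot.grab_frame(n); cv2.imwrite(f"pics/{n}_{bot.sense()['time']:.2f}.png",im[:,:,::-1])
    for k in T:
        r=bot.place_of(k,n)
        for q in r[:2]: print(n,k,np.array(q['centre']),round(q['p'],2))
        if r and r[0]['p']>.3: obs.setdefault(k,[]).append(ray(C[n],r[0]['centre']))
for k,v in obs.items():
    if len(v)>1: print(k,*tri(v))
print(bot.sense()['time'])
E
python3 look.py scene,side; python3 -c "
from h import *
for n in ['scene','side','wrist']:
  K,D,R,t=cam(n);print(n,-R.T@t,R[2],K[0,0])
print(bot.sense())
a=cv2.imread(__import__('glob').glob('pics/scene*')[0]);print(a.shape)"; ls pics
```

```text
scene mixer [210.7 169.4] 0.87
scene spindle_mouth [204. 150.] 0.89
scene steady_mouth [190.8 163.3] 0.63
scene steady_knob [174.5 173. ] 0.83
scene long_shaft_mid [287.8 303.3] 0.6
scene long_shaft_foot [284.4 324.6] 0.72
scene long_shaft_top [282.8 283.3] 0.51
scene short_shaft_mid [188.6 164.2] 0.75
scene short_shaft_mid [317.6 345.3] 0.69
scene rack [301.  338.2] 0.81
scene sample_tin [284.5 304.5] 0.43
scene cup [356.7 274.2] 0.89
side mixer [278.2 325.3] 0.56
side spindle_mouth [303.4 236.2] 0.67
side steady_mouth [316.8 269.4] 0.97
side steady_knob [346.6 250.7] 0.84
side steady_knob [304.1 236.1] 0.48
side long_shaft_mid [330.4 203.3] 0.51
side long_shaft_mid [318.4 268.6] 0.36
side long_shaft_top [328.8 168.7] 0.59
side short_shaft_mid [323.5 197.3] 0.6
side rack [329.5 202.1] 0.69
side sample_tin [213.4 284.6] 0.73
side cup [252.6 230.7] 0.72
mixer [0.5986 0.3782 0.0065] [0.0008895902650796538, 0.0008895902650794784]
spindle_mouth [0.5524 0.3142 0.1572] [0.0007268388768831653, 0.0007268388768832654]
steady_mouth [0.5289 0.3443 0.105 ] [0.0003069073407515551, 0.0003069073407
[... 909 characters left out ...]
[ 1.21779037,  0.52141253, -0.03630575,  1.59952471,  0.02119377,
        1.02111228, -0.11282058]), 'dq': array([ 0.00085826,  0.00059312, -0.0020087 , -0.00027477,  0.00066531,
       -0.00074066, -0.00130554]), 'effort': array([ 1.28454129e-03, -9.26838541e+01,  1.97895370e+00, -3.70250845e+01,
        1.80086098e-02,  1.86645448e-03,  2.79869994e-05]), 'eef_pos': array([ 0.17437931, -0.60015343,  0.24527404]), 'eef_rot': array([-3.14151991e+00, -2.38748482e-06,  2.82744641e-01]), 'force': array([-0.22513369,  0.20473644,  0.28659376]), 'torque': array([ 0.0453977 , -0.00356622, -0.04927144]), 'grasp_force': 0.0, 'finger_gap': 0.0853211910387233}
(420, 560, 3)
scene_0.05.png
side_0.65.png
```

```bash
python3 -c "
import cv2
for n in ['scene_0.05','side_0.65']:
  cv2.imwrite('pics/%s_b.png'%n,cv2.resize(cv2.imread('pics/%s.png'%n),(800,600),interpolation=cv2.INTER_CUBIC))"
```

```text
(no output)
```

View pics/scene_0.05_b.png

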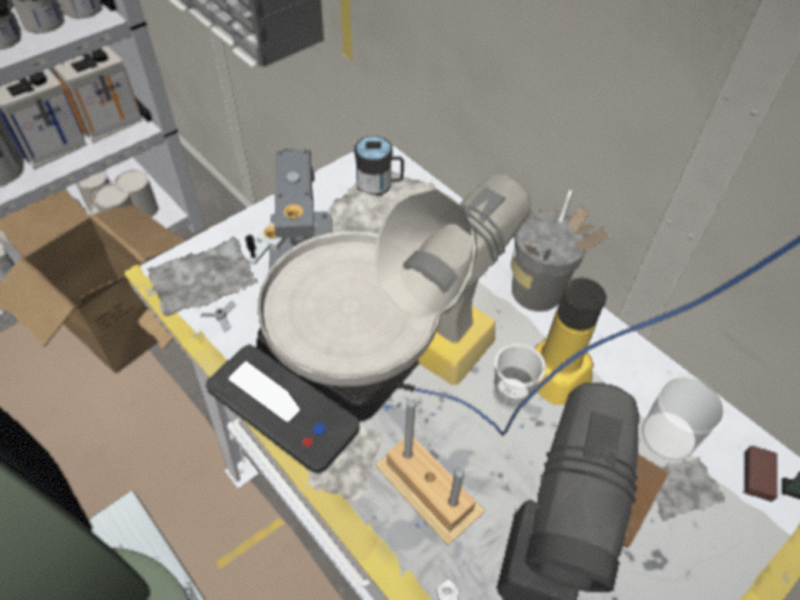

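View pics/side_0.65_b.png

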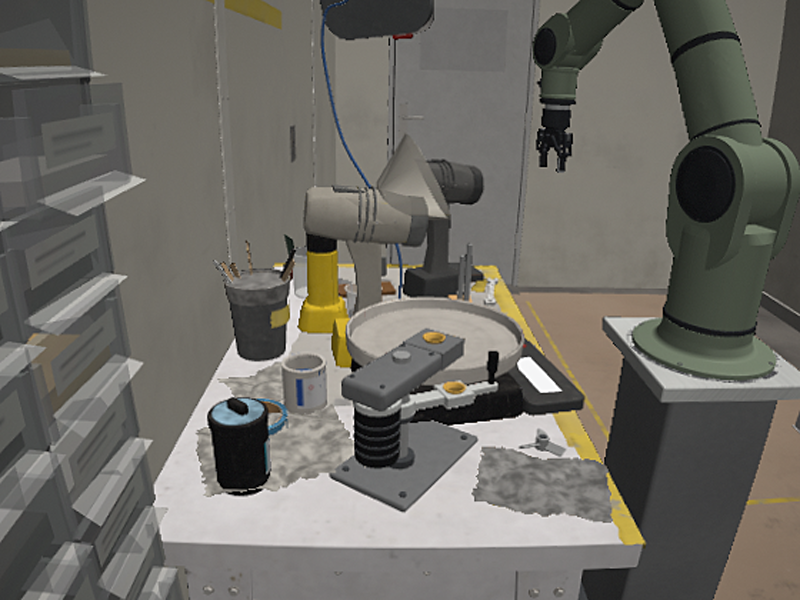

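The scene view shows the rack at about (430,490) in 800 px, with the long shaft in its left hole and its top at (410,402). The brass spindle mouth is at (292,212) and the knob at (250,243). The side view shows the spindle at (434,338), the swung-out steady at (453,387) and the knob at (493,365). The networks agree with these.

```bash
python3 -c "
from h import *
np.set_printoptions(precision=3,suppress=True)
s=560/800
C=cam('scene');S=cam('side')
for p,z in [((500,590),0),((535,510),.05),((590,400),.2),((530,580),.1),((410,402),.181),((457,473),.131),((525,185),.25),((430,310),.2)]: print(p,atz(C,(p[0]*s,p[1]*s),z))
# meter tops in side
print('right meter?',tri([ray(C,(600*s,395*s)),ray(S,(468*s,170*s))]))
print('screen bottom side ray',[ray(S,(380*s,35*s))[0]+ray(S,(380*s,35*s))[1]*k for k in (.8,1.1,1.4,1.7)])
print('lean meter cone tip',tri([ray(C,(410*s,195*s)),ray(S,(405*s,140*s))]))
print('lean meter cone low',tri([ray(C,(390*s,290*s)),ray(S,(440*s,245*s))]))
c=np.array([.5986,.3782]);
for n,p in dict(sp=[.5524,.3142],st=[.5289,.3443],kn=[.4727,.3205]).items():
  d=np.array(p)-c;print(n,np.linalg.norm(d),np.degrees(np.arctan2(d[1],d[0])))
"
```

```text
(500, 590) [ 0.441 -0.268 -0.   ]
(535, 510) [ 0.532 -0.234  0.05 ]
(590, 400) [ 0.621 -0.208  0.2  ]
(530, 580) [ 0.445 -0.293  0.1  ]
(410, 402) [ 0.462 -0.062  0.181]
(457, 473) [ 0.46  -0.153  0.131]
(525, 185) [0.794 0.066 0.25 ]
(430, 310) [0.566 0.016 0.2  ]
right meter? (array([ 0.494, -0.232,  0.321]), [0.05462344135926892, 0.05462344135926885])
screen bottom side ray [array([0.626, 0.233, 0.525]), array([ 0.629, -0.067,  0.543]), array([ 0.632, -0.366,  0.56 ]), array([ 0.635, -0.666,  0.578])]
lean meter cone tip (array([0.578, 0.066, 0.374]), [0.010878789083814806, 0.01087878908381497])
lean meter cone low (array([0.533, 0.066, 0.215]), [0.006766629887510204, 0.00676662988751012])
sp 0.07893313626101527 -125.82457620464501
st 0.07750677389751168 -154.06309434857909
kn 0.13849223804964667 -155.37800225646143
```

servo_tool:
  steps:
    - [[0.03,0.055,0.03,0,0,0,100],[0.03,0.055,0.03,0,0,0,100],[0.03,0.055,0.03,0,0,0,100],[0.03,0.055,0.03,0,0,0,100],[0.015,0.06,0.01,0,0,0,100],[0.015,0.06,0.01,0,0,0,100],[0.02,0.06,0.0,0,0,0,100],[0.02,0.06,0.0,0,0,0,100],[0.03,0.05,0.0,0,0,0,100],[0.02,0.03,0.0,0,0,0,100],[0,0,0,0,0,0,100],[0,0,0,0,0,0,100]]

```text
time: 2.7
eef_pos: [0.4015, -0.0844, 0.3732]
eef_rot: [3.141, 0.0, 0.282]
force: [-0.6, -0.9, 0.6]
finger_gap: 0.0854
grasp_force: 0.0
```

```bash
python3 look.py wrist long_shaft_mid,long_shaft_top,long_shaft_foot,short_shaft_mid,rack; python3 -c "
from h import *
C=cam('wrist')
for p in [(.46,-.062,.181),(.46,-.153,.131)]: print(proj(C,p))
print(bot.sense()['joint_pos'])"; ls pics
```

```text
wrist long_shaft_mid [280.3 119. ] 0.55
wrist long_shaft_top [279.7 120.3] 0.51
wrist long_shaft_foot [281.5 117.3] 0.65
wrist short_shaft_mid [344.4 136.4] 0.47
wrist rack [307.2 124.3] 0.87
wrist rack [282.4 119.4] 0.35
3.0
[278.06927268 123.03468639]
[353.16699178 143.13736245]
[ 0.50552067  0.05456414 -0.46027504  1.91520207  0.02636647  1.1775429
 -1.25327887]
scene_0.05.png
scene_0.05_b.png
side_0.65.png
side_0.65_b.png
wrist_2.75.png
```

servo_tool:
  steps:
    - [[0,0.06,0.0,0,0,0,100],[0,0.06,0.0,0,0,0,100],[0,0.06,0.0,0,0,3,100],[0,0.06,0.0,0,0,3,100],[0,0.06,0.0,0,0,3,100],[0.015,0.04,-0.03,0,0,0,100],[0.02,0.035,-0.03,0,0,0,100],[0.02,0.03,-0.03,0,0,0,100],[0.015,0,-0.01,0,0,0,100],[0,0,0,0,0,0,100],[0,0,0,0,0,0,100]]

```text
time: 4.38
eef_pos: [0.4718, 0.3205, 0.2742]
eef_rot: [3.141, -0.001, 0.439]
force: [-1.1, 1.1, -0.2]
finger_gap: 0.0857
grasp_force: 0.0
```

```bash
python3 look.py wrist,scene,side mixer,spindle_mouth,steady_mouth,steady_knob;python3 -c "
from h import *
print(bot.sense())
import glob,os
f=max(glob.glob('pics/wrist*'),key=os.path.getmtime)
cv2.imwrite('pics/wk.png',cv2.imread(f))"
```

```text
wrist mixer [286.7  54.1] 0.78
wrist spindle_mouth [336.9 119. ] 0.97
wrist steady_mouth [282.8 126.4] 0.86
wrist steady_knob [277.1 189.8] 0.95
scene mixer [213.3 173.1] 0.67
scene spindle_mouth [203.4 148.4] 0.79
scene steady_mouth [189.3 165.3] 0.96
scene steady_mouth [357.5 270.8] 0.73
scene steady_knob [171.5 170.5] 0.62
side mixer [278.3 327.3] 0.61
side mixer [251.5 230.8] 0.32
side spindle_mouth [301.1 234.7] 0.57
side steady_mouth [316.9 268.3] 0.72
side steady_knob [345.4 249.7] 0.82
mixer [ 0.5987  0.3731 -0.0026] [0.0026298373159952767, 0.0034363613526005527, 0.0014803553542986464]
spindle_mouth [0.5536 0.3147 0.1607] [0.002197102695530209, 0.0022734861447238994, 0.003890386702596389]
steady_mouth [0.5263 0.3444 0.1046] [0.0023923841685058725, 0.0031107294384515433, 0.0031779119095052552]
steady_knob [0.4745 0.3282 0.1354] [0.0019838496090383534, 0.0032168884849112936, 0.0021252931736763514]
5.125
{'time': 5.125, 'joint_pos': array([-0.17543343,  0.49148091, -0.74386517,  1.68749066,  0.36534242,
        1.10683231, -2.15748441]), 'dq': array([ 0.001554  ,  0.00056448, -0.00041005, -0.00220951, -0.00064589,
       -0.0001873 ,  0.00127394]), 'effort': array([ 1.17773065e-02, -8.15595818e+01, -1.18640658e+01, -3.62813509e+01,
        1.74884201e-02,  2.45273826e-03,  1.51056329e-04]), 'eef_pos': array([0.47178571, 0.3210833 , 0.27317807]), 'eef_rot': array([-3.14156694e+00,  1.03624685e-04,  4.39887469e-01]), 'force': array([ 0.07850699, -0.27060962, -0.25275925]), 'torque': array([ 0.03751044, -0.00205845, -0.05702142]), 'grasp_force': 0.0, 'finger_gap': 0.08520322023844701}
```

View pics/wk.png

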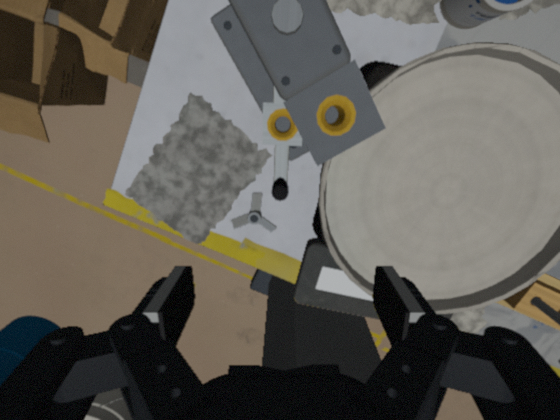

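The wrist view shows the spindle mouth at (337,117), the steady bushing at (283,125) and the knob at (280,188), with the balance pan to its right. I'll lower part-way and measure the knob again.

servo_tool:
  steps:
    - [[0.0,0.005,-0.03,0,0,0,60],[0.0,0,-0.03,0,0,0,60],[0,0,-0.01,0,0,0,60],[0,0,0,0,0,0,60],[0,0,0,0,0,0,60]]

```text
time: 5.75
eef_pos: [0.4722, 0.3264, 0.2043]
eef_rot: [-3.141, -0.001, 0.44]
force: [-0.5, 0.0, -0.4]
finger_gap: 0.051
grasp_force: 0.0
```

```bash
cat > wz.py <<'E'
from h import *
import sys
np.set_printoptions(precision=4,suppress=True)
H=dict(steady_knob=.131,spindle_mouth=.16,steady_mouth=.105,long_shaft_top=.181,mixer=0)
C=cam('wrist'); im=bot.grab_frame('wrist'); cv2.imwrite('pics/w.png',im[:,:,::-1])
for k in sys.argv[1:]:
    for q in bot.place_of(k,'wrist')[:2]: print(k,np.array(q['centre']),round(q['p'],2),atz(C,q['centre'],H[k]))
s=bot.sense();print(s['eef_pos'],s['eef_rot'],s['joint_pos'][6],s['finger_gap'],s['time'])
E
python3 wz.py steady_knob spindle_mouth steady_mouth
```

```text
steady_knob [287.  218.1] 0.72 [0.4777 0.3263 0.131 ]
spindle_mouth [364.4 124. ] 0.73 [0.5535 0.3166 0.16  ]
steady_mouth [290.5 133.5] 0.76 [0.5285 0.3474 0.105 ]
[0.472  0.3262 0.2038] [-3.1415 -0.0009  0.4397] -2.222975651544582 0.05130958727579351 5.95
```

Knob at about (0.477, 0.327). I'll descend, then close on it.

servo_tool:
  steps:
    - [[0.005,0.001,-0.025,0,0,0,60],[0.0,0,-0.025,0,0,0,60],[0,0,-0.025,0,0,0,60],[0,0,0,0,0,0,60],[0,0,0,0,0,0,0],[0,0,0,0,0,0,0],[0,0,0,0,0,0,0],[0,0,0,0,0,0,0]]
  force: 20

```text
time: 6.95
eef_pos: [0.4772, 0.3274, 0.1293]
eef_rot: [-3.141, -0.002, 0.44]
force: [-0.6, -0.3, 7.7]
finger_gap: 0.0141
grasp_force: 20.0
```

servo_tool:
  steps:
    - [[0.0035,-0.008,0,0,0,3,0],[0.004,-0.008,0,0,0,3,0],[0.005,-0.0075,0,0,0,3,0],[0.005,-0.0075,0,0,0,3,0],[0.006,-0.007,0,0,0,3,0],[0.006,-0.007,0,0,0,3,0],[0,0,0,0,0,0,0]]

```text
time: 7.82
eef_pos: [0.5073, 0.2822, 0.1292]
eef_rot: [3.141, -0.002, 0.753]
force: [0.9, 1.7, 7.2]
finger_gap: 0.0144
grasp_force: 20.0
```

```bash
python3 wz.py spindle_mouth steady_mouth mixer
```

```text
spindle_mouth [304.5 177.6] 0.83 [0.5531 0.3163 0.16  ]
spindle_mouth [275.5 155. ] 0.21 [0.5521 0.328  0.16  ]
steady_mouth [274.9 155.5] 0.64 [0.5448 0.3235 0.105 ]
mixer [273.8  32.8] 0.97 [0.5971 0.3767 0.    ]
[0.5069 0.2827 0.1293] [ 3.1412 -0.0021  0.7534] -1.9271957437362581 0.01459764571899409 8.025
```

servo_tool:
  steps:
    - [[0.005,-0.0045,0,0,0,3,0],[0.005,-0.0045,0,0,0,3,0],[0.003,-0.002,0,0,0,0,0],[0,0,0,0,0,0,0]]

```text
time: 8.52
eef_pos: [0.5199, 0.2715, 0.1292]
eef_rot: [3.141, -0.002, 0.858]
force: [0.1, -0.1, 8.1]
finger_gap: 0.0142
grasp_force: 20.0
```

servo_tool:
  steps:
    - [[0.0024,-0.0018,0,0,0,0,0],[0.0024,-0.0018,0,0,0,0,0],[0,0,0,0,0,0,0]]

```text
time: 8.9
eef_pos: [0.5221, 0.2697, 0.1292]
eef_rot: [-3.139, -0.001, 0.86]
force: [-15.5, 7.4, 12.7]
finger_gap: 0.0143
grasp_force: 21.1
```

servo_tool:
  steps:
    - [[-0.0015,0.001,0,0,0,0,0],[0,0,0,0,0,0,40],[0,0,0,0,0,0,40],[0,0,0,0,0,0,40],[0,0,0.03,0,0,0,40],[0,0,0.05,0,0,0,60],[-0.01,0,0.05,0,0,0,60],[-0.01,0,0.0,0,0,0,60],[0,0,0,0,0,0,60]]

```text
time: 10.02
eef_pos: [0.5022, 0.2681, 0.2581]
eef_rot: [3.141, 0.0, 0.859]
force: [-0.0, -0.5, -1.1]
finger_gap: 0.0514
grasp_force: 0.0
```

```bash
python3 wz.py spindle_mouth steady_mouth steady_knob mixer;python3 look.py scene,side steady_knob,spindle_mouth
```

```text
spindle_mouth [294.7 120.2] 0.72 [0.5531 0.3156 0.16  ]
steady_mouth [291.  118.5] 0.85 [0.5515 0.3157 0.105 ]
steady_knob [299.1 184.5] 0.92 [0.5222 0.2714 0.131 ]
mixer [287.   43.4] 0.57 [0.5996 0.3755 0.    ]
[0.5027 0.2683 0.2574] [-3.1408  0.001   0.8585] -1.700833153112137 0.05103337966029315 10.275
scene steady_knob [205.8 173.8] 0.73
scene spindle_mouth [204.4 149.5] 0.68
side spindle_mouth [303.3 234.1] 0.59
spindle_mouth [0.5525 0.3121 0.1604] [0.000826487794574499, 0.0008264877945743474]
10.575
```

View pics/w.png

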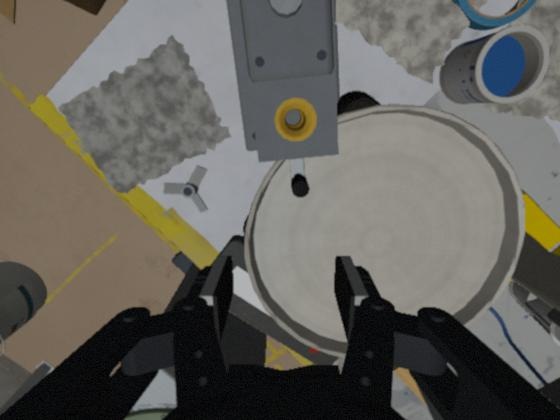

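The steady is at its stop: knob at (299,185), directly ahead of the spindle mouth at (295,120). Next I'll retreat and travel to the rack, turning the hand so the wrist camera stays clear of the meters.

servo_tool:
  steps:
    - [[-0.025,-0.005,0.015,0,0,10.6,70],[-0.03,-0.01,0.015,0,0,10.6,70],[-0.025,-0.02,0.015,0,0,10.6,70],[0,-0.04,0,0,0,10.6,70],[0,-0.04,0,0,0,10.6,70],[0,-0.04,0,0,0,10.6,70],[0,-0.04,0,0,0,10.6,70],[0,-0.04,0,0,0,10.6,70],[0,-0.04,0,0,0,10.6,70],[0,-0.03,0,0,0,10.6,70],[0,-0.02,0,0,0,10.6,70],[0,0,0,0,0,10.6,70]]

```text
time: 12.08
eef_pos: [0.4226, -0.0581, 0.3031]
eef_rot: [3.141, -0.0, 3.082]
force: [-0.1, 0.7, -0.5]
finger_gap: 0.0597
grasp_force: 0.0
```

servo_tool:
  steps:
    - [[0,0,0,0,0,0,70],[0,0,0,0,0,0,70]]

```text
time: 12.32
eef_pos: [0.4226, -0.0563, 0.3033]
eef_rot: [-3.141, 0.0, 3.075]
force: [-0.5, 0.4, 0.4]
finger_gap: 0.0596
grasp_force: 0.0
```

```bash
python3 wz.py long_shaft_top; cp pics/w.png pics/w2.png; python3 look.py scene,side long_shaft_top,long_shaft_mid
```

```text
long_shaft_top [277.3 246.1] 0.81 [ 0.4598 -0.0644  0.181 ]
long_shaft_top [278.4 306.9] 0.5 [ 0.523  -0.0679  0.181 ]
[ 0.4226 -0.0563  0.3033] [-3.1413  0.0001  3.0763] 0.9817115130224312 0.05956663115271226 12.425
scene long_shaft_mid [285.2 305.2] 0.71
side long_shaft_top [327.5 168.3] 0.76
side long_shaft_mid [328.9 202.1] 0.47
long_shaft_mid [ 0.4569 -0.0623  0.0927] [0.003802943346447733, 0.0038029433464478474]
12.725
```

View pics/w2.png

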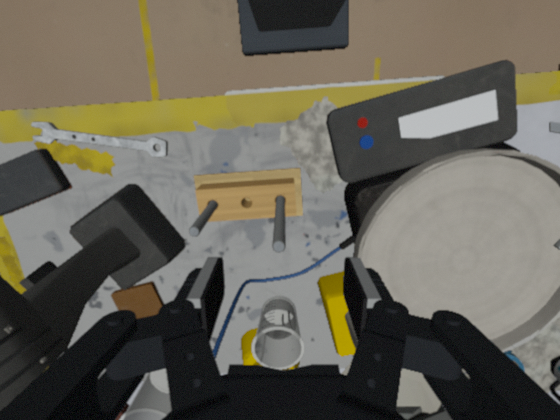

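The wrist view shows the long shaft with its top at (279,245) in the rack's right-hand hole, and the short shaft at (205,215). The fingers are on either side of the long one.

servo_tool:
  steps:
    - [[0.018,-0.004,-0.02,0,0,0,70],[0.019,-0.004,-0.03,0,0,0,70],[0,0,-0.02,0,0,0,70],[0,0,0,0,0,0,70],[0,0,0,0,0,0,70]]

```text
time: 13.35
eef_pos: [0.4596, -0.0644, 0.234]
eef_rot: [-3.141, 0.001, 3.079]
force: [-0.8, -1.2, 0.2]
finger_gap: 0.0596
grasp_force: 0.0
```

```bash
python3 wz.py long_shaft_top
```

```text
long_shaft_top [285.2 238.7] 0.87 [ 0.4594 -0.0635  0.181 ]
[ 0.4597 -0.0646  0.2341] [-3.1411  0.0012  3.0785] 0.8871402734724897 0.059637685336110954 13.45
```

servo_tool:
  steps:
    - [[0,0.001,-0.03,0,0,0,70],[0,0,-0.03,0,0,0,70],[0,0,-0.024,0,0,0,70],[0,0,0,0,0,0,70],[0,0,0,0,0,0,0],[0,0,0,0,0,0,0],[0,0,0,0,0,0,0],[0,0,0,0,0,0,0],[0,0,0,0,0,0,0]]
  force: 60

```text
time: 14.58
eef_pos: [0.4601, -0.0635, 0.1499]
eef_rot: [-3.141, 0.001, 3.079]
force: [-1.0, -1.2, 7.7]
finger_gap: 0.0103
grasp_force: 58.4
```

servo_tool:
  steps:
    - [[0,0,0.01,0,0,0,0],[0,0,0.02,0,0,0,0],[0,0,0.03,0,0,0,0],[0,0,0.03,0,0,0,0],[0,0,0.03,0,0,0,0],[0,0,0.03,0,0,0,0],[0,0,0.03,0,0,0,0],[0,0,0.01,0,0,0,0],[0,0,0,0,0,0,0],[0,0,0,0,0,0,0]]

```text
time: 15.82
eef_pos: [0.4592, -0.0637, 0.3384]
eef_rot: [-3.142, -0.001, 3.079]
force: [0.5, 0.2, -1.9]
finger_gap: 0.0106
grasp_force: 58.4
```

```bash
python3 look.py scene,side long_shaft_top,long_shaft_foot,long_shaft_mid; python3 wz.py; cp pics/w.png pics/w3.png; ls -t pics | head -3
```

```text
scene long_shaft_foot [290.4 277.8] 0.61
scene long_shaft_mid [289.8 249.7] 0.81
scene long_shaft_mid [357.7 271.5] 0.51
side long_shaft_foot [328.4 162.5] 0.64
side long_shaft_mid [333.  134.2] 0.6
long_shaft_foot [ 0.4616 -0.0687  0.2012] [0.0015623267681978646, 0.0015623267681978562]
long_shaft_mid [ 0.4585 -0.0617  0.2798] [0.005408038150888898, 0.005408038150888987]
16.225
[ 0.4596 -0.0635  0.3391] [ 3.1416 -0.0001  3.0789] 1.0323865112744113 0.010316073591658904 16.275
w3.png
w.png
side_16.07.png
```

View pics/w3.png

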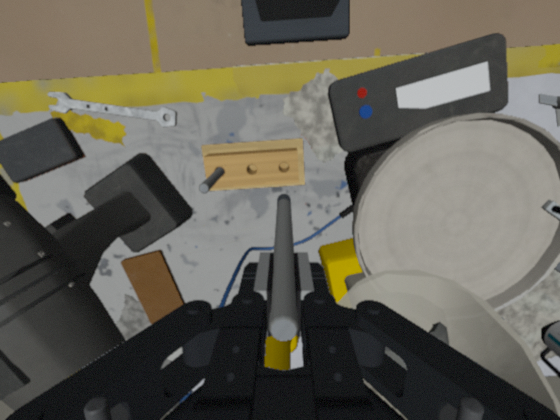

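The shaft is gripped and upright: foot at (284,199), top at (284,328). The rack hole is empty and the short shaft has not moved.

```bash
python3 -c "
from h import *
C=cam('wrist')
for z in (.19,.195,.2): print(atz(C,(284,200),z))
print(atz(C,(284.5,326),.37), proj(C,(.4596,-.0635,.195)), proj(C,(.4596,-.0635,.37)))
for q in bot.place_of('long_shaft_foot','wrist')[:2]: print(q)
S=cam('side');print(proj(S,(.4596,-.0635,.195)),proj(S,(.4596,-.0635,.37)))
"
```

```text
[ 0.46263575 -0.06330022  0.19      ]
[ 0.46113085 -0.06322337  0.195     ]
[ 0.45962594 -0.06314652  0.2       ]
[ 0.45805497 -0.06336746  0.37      ] [283.59666813 198.4194629 ] [284.39698364 329.40649371]
{'centre': [280.5, 198.1], 'p': 0.85}
[328.73277722 165.05269328] [332.51071168  97.87400153]
```

servo_tool:
  steps:
    - [[-0.03,0.02,0,0,0,0,0],[-0.03,0.04,0,0,0,0,0],[0,0.05,0,0,0,0,0],[0,0.05,0,0,0,0,0],[0,0.05,0,0,0,0,0],[0.01,0.04,0,0,0,0,0],[0.03,0.04,0,0,0,0,0],[0.03,0.04,0,0,0,0,0],[0.03,0.03,0,0,0,0,0],[0.02,0.015,0,0,0,0,0],[0,0,0,0,0,0,0],[0,0,0,0,0,0,0]]

```text
time: 17.82
eef_pos: [0.5193, 0.3089, 0.3391]
eef_rot: [-3.141, -0.0, 3.079]
force: [0.2, -0.1, -0.5]
finger_gap: 0.0105
grasp_force: 58.8
```

```bash
python3 look.py scene,side,wrist spindle_mouth,long_shaft_foot,steady_knob; python3 wz.py spindle_mouth; cp pics/w.png pics/w4.png
```

```text
scene spindle_mouth [204.3 146.2] 0.77
scene spindle_mouth [193.5 143. ] 0.42
scene long_shaft_foot [195.3 143.3] 0.56
scene steady_knob [201.1 175.4] 0.77
side spindle_mouth [304.5 235.9] 0.6
side spindle_mouth [276.3 326. ] 0.55
side long_shaft_foot [323.6 215.8] 0.61
wrist long_shaft_foot [282.9 200.6] 0.77
wrist steady_knob [250.3 185.2] 0.74
spindle_mouth [0.5541 0.3196 0.1615] [0.0026093041963259045, 0.0026093041963259466]
long_shaft_foot [0.5224 0.3076 0.1972] [0.006393181891961608, 0.0052807484069354845, 0.001138068845920056]
steady_knob [0.516  0.2732 0.1364] [0.0038907449561318068, 0.0038907449561317547]
18.425
spindle_mouth [291.2 220.7] 0.74 [0.5552 0.315  0.16  ]
[0.5197 0.3092 0.3392] [3.1416 0.     3.0788] 0.4094607358346363 0.010349316000817387 18.525
```

View pics/w4.png

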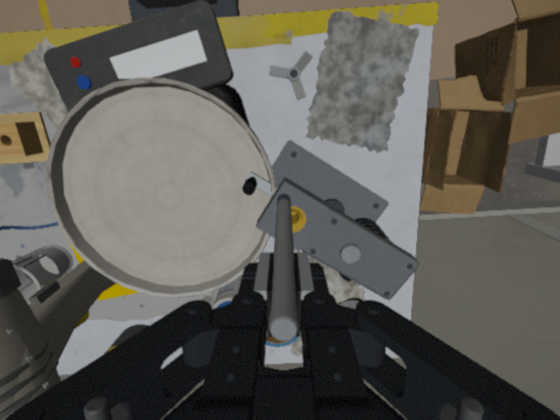

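The shaft hides part of the brass mouth, around (292,219). I'll step aside and measure the ring and the foot in the same picture.

servo_tool:
  steps:
    - [[0.01,-0.04,0,0,0,0,0],[0,0,0,0,0,0,0],[0,0,0,0,0,0,0]]

```text
time: 18.9
eef_pos: [0.5297, 0.2693, 0.3393]
eef_rot: [3.141, 0.0, 3.079]
force: [-0.2, -0.0, -1.9]
finger_gap: 0.0105
grasp_force: 58.9
```

```bash
cat > ring.py <<'E'
from h import *
np.set_printoptions(precision=4,suppress=True)
def ringfit(C,im,guess=(.5535,.3152,.16)):
    u,v=proj(C,guess); hsv=cv2.cvtColor(im,cv2.COLOR_RGB2HSV)
    m=cv2.inRange(hsv,(12,120,90),(35,255,255)); w=np.zeros_like(m); cv2.circle(w,(int(u),int(v)),28,255,-1); m&=w
    c=max(cv2.findContours(m,cv2.RETR_EXTERNAL,cv2.CHAIN_APPROX_NONE)[0],key=cv2.contourArea)
    e=cv2.fitEllipse(cv2.convexHull(c)); return e
if __name__=='__main__':
    C=cam('wrist');im=bot.grab_frame('wrist');cv2.imwrite('pics/w5.png',im[:,:,::-1])
    e=ringfit(C,im);print(e,atz(C,e[0],.16))
    for k in('spindle_mouth','long_shaft_foot'):
        for q in bot.place_of(k,'wrist')[:1]: print(k,q,atz(C,q['centre'],.16 if k[0]=='s' else .195))
    p=bot.sense()['eef_pos'];print(p,proj(C,(p[0],p[1],.195)))
    u,v=map(int,e[0]);cv2.imwrite('pics/w5c.png',cv2.resize(im[v-60:v+60,u-100:u+60,::-1],(800,600)))
E
python3 ring.py
```

```text
((329.2646179199219, 207.7498016357422), (25.974374771118164, 27.58584976196289), 67.7953872680664) [0.5532 0.3158 0.16  ]
spindle_mouth {'centre': [325.8, 207.8], 'p': 0.72} [0.553  0.3122 0.16  ]
long_shaft_foot {'centre': [283.2, 200.9], 'p': 0.85} [0.5321 0.2689 0.195 ]
[0.5294 0.2699 0.3393] [284.1492 197.9875]
```

View pics/w5c.png

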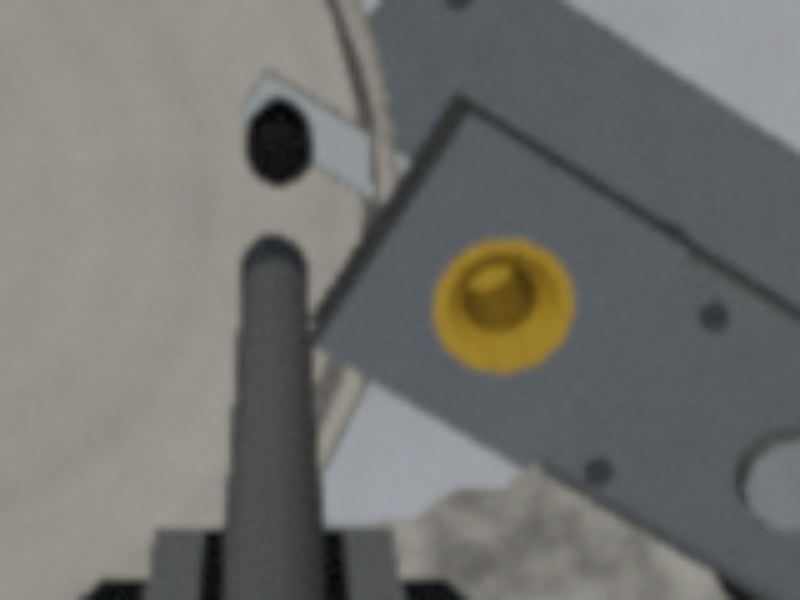

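The brass ring centre is at (0.5532, 0.3158), the same as in the opposite view, and the foot hangs straight under the TCP. I'll align and descend.

servo_tool:
  steps:
    - [[0.012,0.023,0,0,0,0,0],[0.0117,0.0229,0,0,0,0,0],[0,0,0,0,0,0,0],[0,0,-0.015,0,0,0,0],[0,0,-0.01,0,0,0,0],[0,0,-0.008,0,0,0,0],[0,0,-0.005,0,0,0,0],[0,0,-0.005,0,0,0,0],[0,0,0,0,0,0,0]]

```text
time: 20.18
eef_pos: [0.5534, 0.3149, 0.296]
eef_rot: [-3.141, -0.0, 3.079]
force: [-0.5, 0.4, -1.1]
finger_gap: 0.0101
grasp_force: 58.9
```

servo_tool:
  steps:
    - [[0,0.0006,-0.005,0,0,0,0],[0,0,-0.005,0,0,0,0],[0,0,-0.005,0,0,0,0],[0,0,-0.005,0,0,0,0],[0,0,0,0,0,0,0],[0,0,0,0,0,0,0]]

```text
time: 20.92
eef_pos: [0.5535, 0.3157, 0.2764]
eef_rot: [3.141, 0.0, 3.079]
force: [0.5, -0.3, -0.6]
finger_gap: 0.0105
grasp_force: 58.9
```

servo_tool:
  steps:
    - [[0,0,-0.006,0,0,0,0],[0,0,-0.006,0,0,0,0],[0,0,-0.006,0,0,0,0],[0,0,-0.005,0,0,0,0],[0,0,-0.005,0,0,0,0],[0,0,-0.005,0,0,0,0],[0,0,-0.005,0,0,0,0],[0,0,-0.005,0,0,0,0],[0,0,0,0,0,0,0]]

```text
time: 22.05
eef_pos: [0.5533, 0.3155, 0.2329]
eef_rot: [-3.141, -0.0, 3.079]
force: [-0.6, 0.0, -0.6]
finger_gap: 0.0103
grasp_force: 58.9
```

Foot at about 0.089 m, inside the steady's bushing, with no contact force. I'll go on to 0.048 m.

servo_tool:
  steps:
    - [[0,0,-0.006,0,0,0,0],[0,0,-0.006,0,0,0,0],[0,0,-0.006,0,0,0,0],[0,0,-0.006,0,0,0,0],[0,0,-0.006,0,0,0,0],[0,0,-0.006,0,0,0,0],[0,0,-0.005,0,0,0,0],[0,0,0,0,0,0,0],[0,0,0,0,0,0,0],[0,0,0,0,0,0,0],[0,0,0,0,0,0,0]]

```text
time: 23.42
eef_pos: [0.5535, 0.3157, 0.1924]
eef_rot: [3.141, 0.0, 3.079]
force: [-0.9, 0.7, -0.7]
finger_gap: 0.0103
grasp_force: 58.9
```

```bash
python3 look.py side long_shaft_foot,steady_knob; python3 -c "
from h import *
s=bot.sense();print(s['eef_pos'],s['force'],s['torque'],s['dq'])
S=cam('side');print(proj(S,(.5533,.3155,.048)))
import glob,os
f=max(glob.glob('pics/side*'),key=os.path.getmtime)
im=cv2.imread(f);cv2.imwrite('pics/sf.png',cv2.resize(im[180:345,210:430],(800,600),interpolation=cv2.INTER_CUBIC))"
```

```text
side long_shaft_foot [302.2 288.6] 0.53
side steady_knob [258.5 228.2] 0.16
23.575
[0.55344773 0.31564167 0.19231999] [ 0.16101879 -0.84953992 -0.64518889] [0.02303598 0.00958681 0.01079737] [-0.00180134  0.00126972  0.00012551  0.00191375  0.00041687  0.00019723
  0.00027298]
[300.99798639 288.12204451]
```

View pics/sf.png

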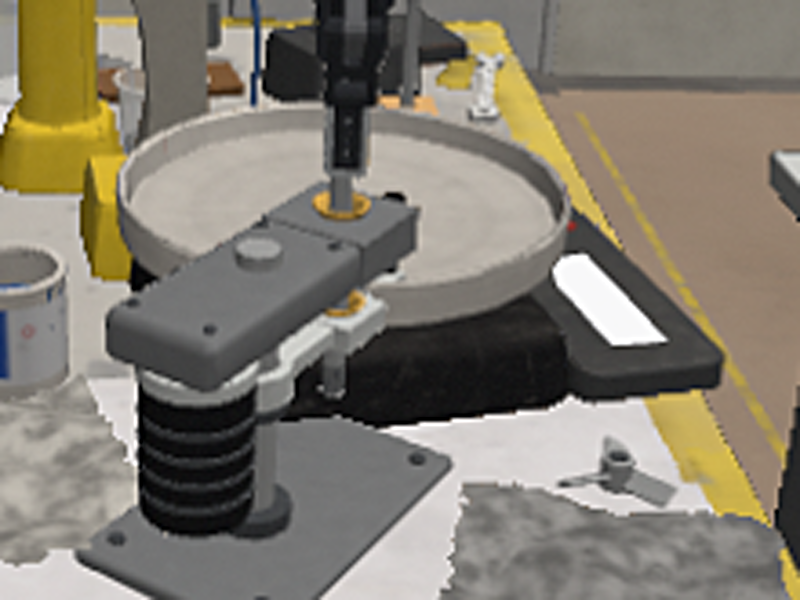

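The side view shows the shaft going through the spindle (342,205 in the crop) and the steady's bushing. Its foot hangs free at (333,390), about half-way above the base plate. The forces are near zero, so I'm handing in.

```bash
python3 -c "
from bench import bot
print(bot.finish_job())"
```

```text
the job is handed in; nothing more can be done
None
```

I swung the steady in to its stop, fed the long shaft through the spindle and the steady's bushing, and handed the job in still holding it at rest. Its threaded end is about 48 mm above the bench, with almost no force on the bushings; no verdict was returned.

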